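# Stack the mineral trays on the turntable

## Robot

A 7-joint arm with a two-finger parallel gripper is mounted at the origin on the work surface. World frame = base frame: x ahead of the robot, y to its left, z up, the work surface at z = 0. Lengths are in m, angles in rad, forces in N, time in s.
With the tool pointing down it reaches from about 0.4 to 0.85 m from the base axis. Payload 10.4 kg.
Tool frame: the origin (TCP) lies on the centre line of the jaws, within the pads' length; the fingertips stand 11 mm ahead of it and the grasp point (between the pads) lies 8 mm behind it (tip_reach is the distance from the TCP to the fingertips, in m); z points along the fingers, y is the line along which they close (so a half turn about z gives the same grasp; the last joint's range is limited). The gripper opens to 85 mm and grips with 20 to 120 N. Pads are 22 mm wide; open, the fingers measure 114 mm over their backs; the gripper's body (76 mm by 85 mm) begins 54 mm behind the grasp point. The pads swing forward as they close: fully open they stand 13 mm farther back than shut.
Start: joints at [-1.217, 0.332, -0.065, 1.46, 0.022, 1.35, -0.088], TCP at [0.23, 0.581, 0.242] pointing down, gripper open.
Joint ranges: [-2.6, 2.6], [-0.5, 2.12], [-1.47, 1.34], [0.16, 2.42], [-1.27, 4.41], [0.06, 2.06], [-2.6, 2.6]. Speed limits (rad/s): [2.22, 2.22, 2.79, 2.79, 3.14, 3.14, 3.14].

## Interface

Orientations are given as a unit quaternion [x, y, z, w].
In Python, from workcell import get_obs, camera, hand_in, tip_reach gives the robot as it stands. The module is installed in compiled form; this text tells all that it offers.
- The arm moves only by the tool move_arm, never from a script. Its argument "plan" is a list of rows, each an object with "delta_pos": the shift along the tool's x, y, z in parts of the range, where 1.0 means 1 m, a list of three; "turn": the turn, a rotation vector about the tool's x, y, z in shares of 4 rad (1.0 is 4 rad), a list of three; "fingers": the closure, from 0 (fully open) to 1 (shut). A call has 1 to 12 rows; each row is the pose to reach, as a shift and turn from the pose commanded when the call began, along the tool's axes at that moment; what a row does not reach only later rows make up. A row lasts 1/8 s, in which the tool goes at most 62.5 mm and 10.7 degrees, less where a joint would pass 70% of its speed; a pose out of reach is approached as far as the arm can. A call with a gripper value outside its range is refused whole. The fingers move at their own pace and stop on an object; "force" is the grip in N (left out, the last holds). Time passes only in rows, so rows that repeat a pose let the fingers close. It gives the time, the measured TCP pose, the force, the opening and the grip force at its end, in the units of the state.
- get_obs(): the state, without advancing time (a new reading comes with each control period).
- camera(name): name is "scene" or "top" or "wrist"; returns a dict with "color" (400x640x3 uint8, red, green, blue), "range_z" (400x640 float32, m along the optical axis (not along the pixel's ray), 0 where there is no reading), "fx", "fy", "cx", "cy" (pixels), "R" (3x3) and "t" (3): a world point X has camera coordinates R X + t; the wrist camera has in their place "tool_from_camera" (4x4, takes a point from camera to tool coordinates, whose origin is the TCP and whose axes are the flange's). Camera axes: x right, y down, z forward; pixel columns grow to the right and rows downward; lengths in m; the calibration is good to about 2 mm. A picture is of the moment at which its call begins: read the wrist's pose just before it.
- hand_in(): hands the job in; it is judged then, once.
The state is a dict: "clock": time; "joint_pos": joint angles; "joint_velocities": joint speeds; "tau": joint torques, N m; "position": TCP position; "ee_rot": TCP orientation; "ft_force": force on the tool from outside, world axes, zero at the start; "torque": the same for the moment, N m; "grip_width": opening from 0.0 (shut) to 1.0 (fully open); "grasp_force": force on a finger pad.
Only numpy, scipy, OpenCV 4.12 (cv2) and the standard library are available. Lean on these libraries where they do the work, as an engineer would, in place of code of your own. Each camera call takes 0.05 s, during which the arm holds its last target. There are 200 camera calls.

## Task

Build up the stack on the turntable from the bottom, never carrying a loaded tray: silver ore into the fixed deep tray, middle-depth tray onto it with all four pins home in the sockets, vanadinite into that tray crystals up, shallow tray onto it likewise, and last the aragonite sprig upright in the shallow tray (either compartment of each tray). The sprig is brittle: never tip it over, and lower it right to the tray floor before letting go. Leave the magnet bar, streak plate, dropper bottle and quartz point where they are.

Things in the scene. Friction and masses are not known exactly. Their poses are not given: they have to be found in the camera images.
- deep_tray: Deepest of 3 cedar trays, fixed on the locked turntable (240 mm disc, top at z 36 mm). 160 (x) by 104 (y), walls 6, floor 5 mm; 10 mm partition at x=0 along y leaves two compartments, each 69 (x) by 92 mm, centred at x=+-39.5. Square corner posts 21 mm, 50 high, with sockets 11 wide, 12 deep at (+-69.5, +-41.5); walls, partition 48 high. Origin: centre of floor underside; heights from there; z up.
- middle_tray: Loose tray, plan, floor, partition and sockets as deep_tray, but posts 42, walls and partition 40 mm above the origin (centre of floor underside). Tapered pins below the 4 posts, 10 mm long, 8 thick, 4 at the tip; stands on them, origin at z 10 mm. About 0.2 kg; lift by pinching the partition from above. Seated: origin 50 mm above deep_tray's, centred, pins in its sockets; either way round.
- shallow_tray: Loose tray, plan, floor, partition and sockets as deep_tray, but posts 24, walls and partition 22 mm above the origin (centre of floor underside). Pins below as on middle_tray; it stands on them, origin at z 10 mm. About 0.15 kg; lift by pinching the partition from above. Seated: origin 42 mm above middle_tray's, centred, pins in its sockets; either way round.
- silver_ore: Lumpy dark grey stone with silver wires, 46 mm long (x), 32 mm wide (y) and 38 mm high (z), its two y sides broken nearly flat and upright, good to grip. Origin: centre of its underside. About 0.2 kg.
- vanadinite: Flat brown stone 42 mm long (x), 30 mm wide (y) and 15 mm thick with stubby six-sided red crystals standing on it, 27 mm high in all; grip the stone on its two nearly flat y sides. Origin: centre of its underside, z up through the crystals. About 0.1 kg.
- aragonite: White branching sprig on a brown stone foot: foot 38 mm long (x), 28 mm wide (y) and 18 mm high, to be gripped on its two nearly flat y sides; the branches fan out along x to +-23 mm, stay within 10 mm of the middle in y (so the fingers pass either side of them) and reach 62 mm high. Origin: centre of the foot's underside, z up. About 0.08 kg.
- magnet_bar: Bystander: plain steel bar magnet lying flat, 70 x 14 x 10 mm (x, y, z). Origin: centre of its underside. Not to be moved.
- streak_plate: Bystander: white unglazed porcelain tile lying flat, 50 x 50 x 7 mm. Origin: centre of its underside. Not to be moved.
- bottle: Bystander: small upright amber dropper bottle with black cap, 30 mm diameter, 70 mm high. Origin: centre of its underside. Not to be moved.
- quartz: Bystander: single clear six-sided quartz crystal lying on its side, 52 mm long (x), 20 mm wide, 17 mm high, pointed at +x. Origin: on its underside near the middle. Not to be moved.
Not all that is in view belongs to the job. What is shaped like the middle_tray but black or orange is not meant.

How it is judged:
By the outcome, as a careful person would: the job done as asked, in the order asked, and still so for the second after the job is handed in, with the robot touching nothing.
It also fails if it takes over 144 s, if anything falls off the work surface, if the arm or the gripper's body presses on something with over 40 N, if the wrist force passes 120 N, or if a joint passes its speed limit or range.

## Working session

There is one attempt and no reset: what is moved stays moved. The work goes in short steps, Python scripts to look and compute and a tool call to move; the robot and the scene stay as the last step left them, time stands still between calls to the robot, and variables do not carry over. Pictures are saved under pics/ and viewed, at most 16 in all, crops included, and the job is handed in when it is done.

Besides the shell and the picture viewer there is one more tool, called after "Emit:" as name([rows], argument=value, ...), one row to a line, values as JSON. move_arm: Moves the arm, as the interface text tells. Its arguments: {"type":"object","properties":{"plan":{"type":"array","items":{"type":"object","properties":{"delta_pos":{"type":"array","items":{"type":"number"}},"turn":{"type":"array","items":{"type":"number"}},"fingers":{"type":"number"}}}},"force":{"type":"number"}},"required":["plan"]}

```bash
mkdir -p pics; cat > h.py <<'E'
import numpy as np, cv2
from workcell import *
def snap(n,f):
    o=get_obs(); c=camera(n); cv2.imwrite('pics/'+f+'.png',c['color'][:,:,::-1]); np.savez('pics/'+f+'.npz',pos=o['position'],q=o['ee_rot'],**c); return c
def world(c):
    v,u=np.mgrid[0:400,0:640]; z=c['range_z']
    P=np.stack([(u-c['cx'])/c['fx']*z,(v-c['cy'])/c['fy']*z,z],-1)
    if 'R' in c: return (P-c['t'])@c['R']
    from scipy.spatial.transform import Rotation as Ro
    T=c['tool_from_camera']; P=P@T[:3,:3].T+T[:3,3]
    return P@Ro.from_quat(c['q']).as_matrix().T+c['pos']
E
python3 - <<'E'
from h import *
snap('top','top0');snap('scene','sc0')
o=get_obs();print(o, tip_reach)
E
```

```text
{'clock': 0.1, 'joint_pos': array([-1.21659828,  0.33286288, -0.06472023,  1.46080458,  0.02159004,
        1.34986075, -0.08848633]), 'joint_velocities': array([-6.18719269e-05, -7.17802696e-04,  6.97095766e-04, -2.36324033e-03,
        3.97390576e-04, -1.41803546e-03, -4.77930597e-04]), 'tau': array([ 3.40950910e-04, -6.26747203e+01,  4.85239585e-02, -3.92428851e+01,
        1.61839044e-02,  7.06361403e-03,  2.29517440e-05]), 'position': array([0.22984551, 0.58089272, 0.24158685]), 'ee_rot': array([ 1.87262531e-01,  9.82309707e-01, -6.12383054e-04, -9.89931360e-05]), 'ft_force': array([-0.61131788, -0.00340233,  0.39276021]), 'torque': array([-0.00865311,  0.01964778,  0.00586527]), 'grasp_force': 0.0, 'grip_width': 1.000169910753919} 0.011
```

View pics/top0.png

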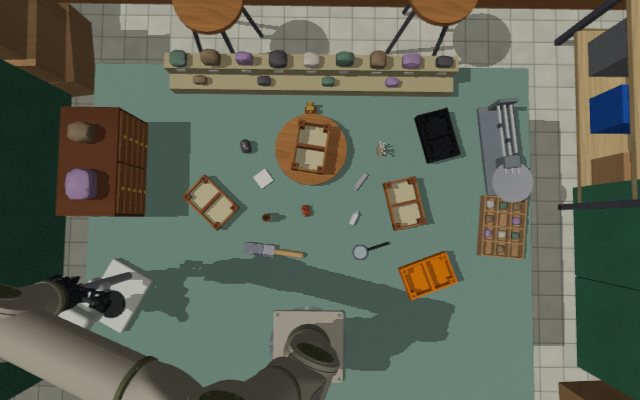

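View pics/sc0.png

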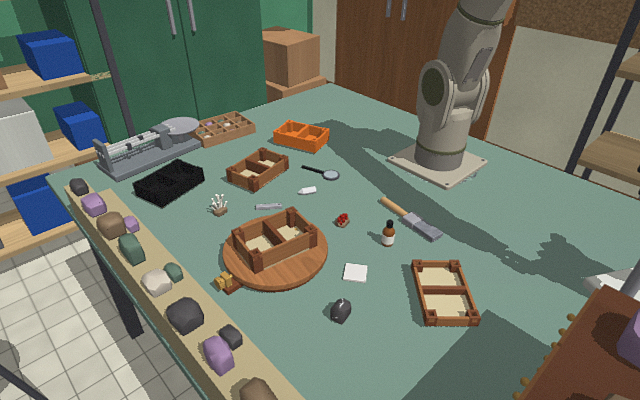

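Top view, candidates:
- **Silver ore:** the loose dark stone at (246,146). The dark stones on the shelf at (279,59), (444,62) and (264,80) are not meant.
- **Cedar trays:** (404,203) and (211,202), with heights still to compare. The black tray at (437,135) and the orange one at (428,275) are decoys.
- **Vanadinite:** (306,210).
- **Aragonite:** (384,149).
- **Bystanders:** bottle (267,217), quartz (355,217), magnet (361,181) and streak plate (263,179).

Next I'll measure heights and poses.

```bash
python3 - <<'E'
from h import *
c=np.load('pics/top0.npz');W=world(c)
print(c['fx'],c['t'])
def rep(n,u,v,r,zlo,zhi=.3):
    p=W[v-r:v+r,u-r:u+r].reshape(-1,3);p=p[(p[:,2]>zlo)&(p[:,2]<zhi)]
    R=cv2.minAreaRect((p[:,:2]*1000).astype(np.float32));print(n,len(p),'med',np.median(p,0).round(4),'zmax',np.percentile(p[:,2],[50,90,99]).round(4),R)
rep('trayL',211,202,32,.015);rep('trayR',404,203,32,.015);rep('deep',313,147,32,.06)
rep('turnt',311,149,40,.025,.045)
rep('ore',246,146,10,.008);rep('vana',306,210,9,.006);rep('arag',384,149,11,.006);rep('bottle',267,217,9,.01)
rep('quartz',355,217,10,.006);rep('mag',361,181,12,.005);rep('streak',263,179,13,.004)
im=c['color'][:,:,::-1]
a=cv2.resize(im[130:230,180:310],None,fx=6,fy=6,interpolation=cv2.INTER_CUBIC)
cv2.imwrite('pics/c1.png',a)
b=cv2.resize(im[130:230,295:425],None,fx=6,fy=6,interpolation=cv2.INTER_CUBIC)
cv2.imwrite('pics/c2.png',b)
E
```

```text
383.18582278822623 [-0.03375249  0.48596922  1.27423432]
trayL 1306 med [0.4698 0.3297 0.0204] zmax [0.0204 0.0354 0.0391] ((469.0565185546875, 329.45233154296875), (162.01040649414062, 104.89741516113281), 46.75686264038086)
trayR 1376 med [ 0.4734 -0.3154  0.0218] zmax [0.0218 0.0534 0.0574] ((473.091796875, -312.29925537109375), (160.6317138671875, 106.39796447753906), 13.252968788146973)
deep 636 med [0.65   0.0011 0.0847] zmax [0.0847 0.0886 0.0918] ((651.1160888671875, -2.046722412109375), (104.0634765625, 162.5015106201172), 81.7539291381836)
turnt 3209 med [ 0.6441 -0.0026  0.0382] zmax [0.0382 0.0429 0.0447] ((650.5818481445312, -2.566864013671875), (237.3087158203125, 237.53811645507812), 45.46580505371094)
ore 130 med [0.6561 0.2154 0.0346] zmax [0.0346 0.0401 0.0439] ((655.2135620117188, 216.85621643066406), (50.7901725769043, 32.87225341796875), 13.701240539550781)
vana 107 med [0.4462 0.012  0.0163] zmax [0.0163 0.0251 0.0317] ((448.65716552734375, 12.494682312011719), (57.36652755737305, 54.04689407348633), 0.6712022423744202)
arag 114 med [ 0.6524 -0.2354  0.0194] zmax [0.0194 0.0515 0.0627] ((658.1885986328125, -253.10716247558594), (66.96041107177734, 57.525455474853516), 4.422183036804199)
bottle 76 med [0.4215 0.1382 0.0476] zmax [0.0476 0.0707 0.0747] ((420.3216552734375, 140.0650634765625), (28.46666145324707, 27.914709091186523), 49.905311584472656)
quartz 95 med [ 0.4217 -0.1487  0.0158] zmax [0.0158 0.0205 0.023 ] ((426.0045166015625, -147.4633026123047), (57.628543853759766, 58.18279266357422), 80.25908660888672)
mag 129 med [ 0.5471 -0.1684  0.0098] zmax [0.0098 0.0146 0.0175] ((549.0042724609375, -170.97900390625), (78.5368881225586, 78.29317474365234), 0.4802103638648987)
streak 272 med [0.5519 0.159  0.0076] zmax [0.0076 0.0111 0.013 ] ((551.8724975585938, 162.9457244873047), (84.52246856689453, 81.79541015625), 1.2527287006378174)
```

View pics/c1.png

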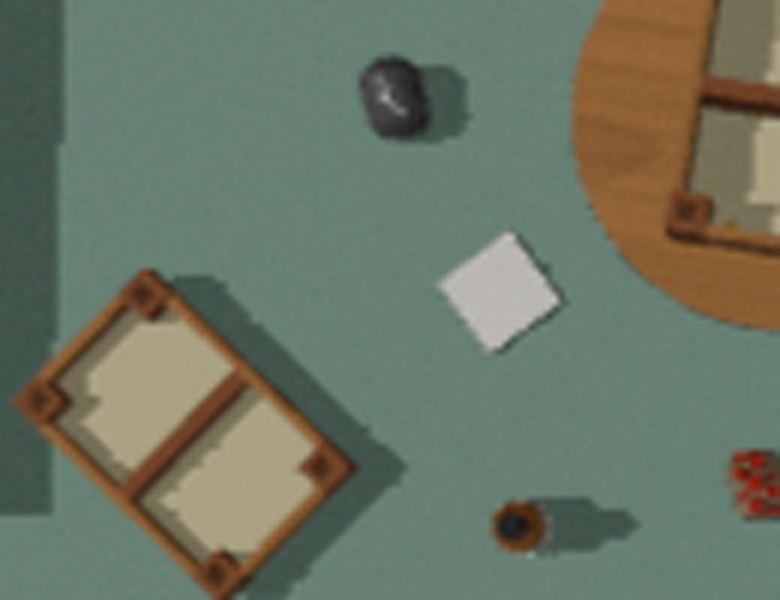

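View pics/c2.png

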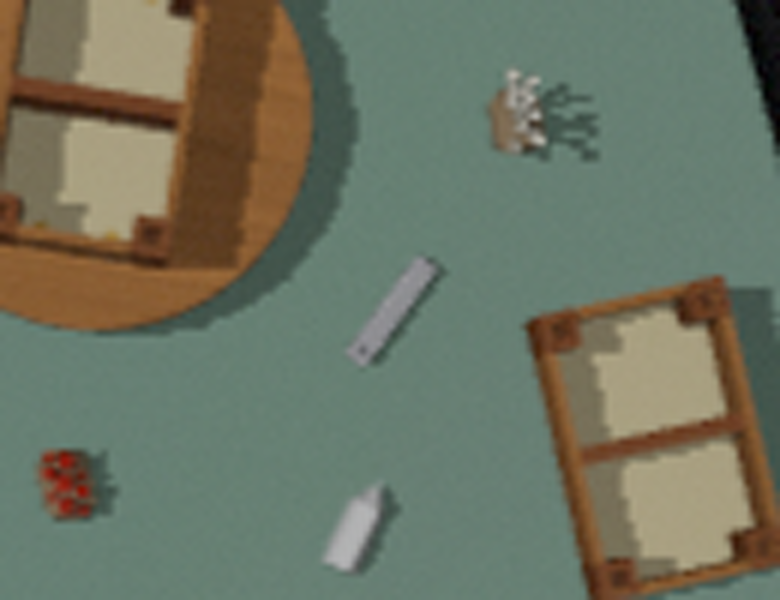

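Left tray (211,202) tops out at about 34 mm, so it is the shallow one. Right tray (404,203) tops out at about 52 mm, so it is the middle one. The crops confirm the ore at c1 (395,97), vanadinite at c2 (67,485) and sprig at c2 (517,115). Next I'll hover over the ore.

```bash
cat >> h.py <<'E'
from scipy.spatial.transform import Rotation as Ro
import math
def pose():
    o=get_obs(); return np.array(o['position']),Ro.from_quat(o['ee_rot'])
def down(yaw):  # tool y at world yaw (deg), z down
    y=np.array([math.cos(math.radians(yaw)),math.sin(math.radians(yaw)),0]);z=np.array([0,0,-1.]);x=np.cross(y,z)
    return Ro.from_matrix(np.stack([x,y,z],1))
def delta(a,b):
    (p,R),(q,S)=a,b
    d=R.inv().apply(q-p); t=(R.inv()*S).as_rotvec()
    print('d',d.round(4).tolist(),'turn',t.round(4).tolist(),'rows>=',round(max(np.linalg.norm(d)/.0625,np.degrees(np.linalg.norm(t))/10.7),1))
def tgt(x,y,z,yaw,ref):
    c=[(np.array([x,y,z]),down(yaw+k)) for k in(0,180)]
    return min(c,key=lambda b:(ref[1].inv()*b[1]).magnitude())
def chain(*calls): # each call: list of (x,y,z,yaw); deltas from the call start
    a=pose()
    for call in calls:
        b=a
        for w in call: b=tgt(*w,b); delta(a,b)
        print('--'); a=b
def rect(W,cx,cy,r,zlo,zhi=.3):
    p=W.reshape(-1,3);p=p[(abs(p[:,0]-cx)<r)&(abs(p[:,1]-cy)<r)&(p[:,2]>zlo)&(p[:,2]<zhi)]
    (x,y),(w,h),a=cv2.minAreaRect((p[:,:2]*1000).astype(np.float32))
    if w<h:w,h,a=h,w,a+90
    a=(a+90)%180-90
    print(len(p),'c',round(x,1),round(y,1),'size',round(w,1),round(h,1),'long yaw',round(a,2),'z',np.percentile(p[:,2],[50,95]).round(4));return p
E
python3 - <<'E'
from h import *
chain([(.655,.217,.20,103.7)],)
o=get_obs();print(o['joint_pos'])
E
```

```text
d [-0.5292, -0.1819, 0.0418] turn [-0.0012, -0.0003, -0.6159] rows>= 9.0
--
[-1.21659828  0.33286288 -0.06472023  1.46080458  0.02159004  1.34986075
 -0.08848633]
```

Careful with the scale: turns go in shares of 4 rad. That gives: -0.616 rad is -0.154.

Emit:
move_arm([
  {"delta_pos": [-0.53,-0.182,0.042],"turn": [-0.0003,0,-0.154],"fingers": 0.2},
  {"delta_pos": [-0.53,-0.182,0.042],"turn": [-0.0003,0,-0.154],"fingers": 0.2},
  {"delta_pos": [-0.53,-0.182,0.042],"turn": [-0.0003,0,-0.154],"fingers": 0.2},
  {"delta_pos": [-0.53,-0.182,0.042],"turn": [-0.0003,0,-0.154],"fingers": 0.2},
  {"delta_pos": [-0.53,-0.182,0.042],"turn": [-0.0003,0,-0.154],"fingers": 0.2},
  {"delta_pos": [-0.53,-0.182,0.042],"turn": [-0.0003,0,-0.154],"fingers": 0.2},
  {"delta_pos": [-0.53,-0.182,0.042],"turn": [-0.0003,0,-0.154],"fingers": 0.2},
  {"delta_pos": [-0.53,-0.182,0.042],"turn": [-0.0003,0,-0.154],"fingers": 0.2},
  {"delta_pos": [-0.53,-0.182,0.042],"turn": [-0.0003,0,-0.154],"fingers": 0.2},
  {"delta_pos": [-0.53,-0.182,0.042],"turn": [-0.0003,0,-0.154],"fingers": 0.2},
  {"delta_pos": [-0.53,-0.182,0.042],"turn": [-0.0003,0,-0.154],"fingers": 0.2},
  {"delta_pos": [-0.53,-0.182,0.042],"turn": [-0.0003,0,-0.154],"fingers": 0.2},
])

```text
clock: 1.6
position: [0.6547, 0.219, 0.2003]
ee_rot: [-0.121, 0.993, 0.001, -0.0]
ft_force: [0.2, -0.3, 0.1]
grip_width: 0.802
grasp_force: 0.0
```

```bash
python3 - <<'E'
from h import *
snap('wrist','w1');c=np.load('pics/w1.npz');W=world(c)
print(c['pos'],c['q'],c['tool_from_camera'].round(3),c['fx'])
print(W[::80,::80,:].reshape(-1,3).round(2).tolist())
rect(W,.655,.217,.05,.010,.06)
E
```

```text
[0.65470649 0.21899979 0.20034282] [-1.20592960e-01  9.92701458e-01  1.06427844e-03 -1.43362203e-04] [[-0.    -0.956 -0.293  0.075]
 [ 1.    -0.    -0.     0.001]
 [ 0.    -0.293  0.956 -0.131]
 [ 0.     0.     0.     1.   ]] 325.29576970128704
[[0.57, -0.02, 0.08], [0.55, -0.0, 0.04], [0.53, 0.04, -0.0], [0.52, 0.11, -0.0], [0.5, 0.18, -0.0], [0.48, 0.25, 0.0], [0.47, 0.32, 0.01], [0.46, 0.38, 0.02], [0.63, -0.04, 0.06], [0.62, 0.0, 0.04], [0.6, 0.07, 0.04], [0.58, 0.13, -0.0], [0.57, 0.2, -0.0], [0.55, 0.27, 0.0], [0.53, 0.34, 0.02], [0.51, 0.42, -0.0], [0.7, -0.05, 0.05], [0.69, 0.01, 0.04], [0.67, 0.07, 0.04], [0.66, 0.14, -0.0], [0.64, 0.22, 0.01], [0.62, 0.3, -0.0], [0.6, 0.38, -0.0], [0.58, 0.46, -0.0], [0.81, -0.11, -0.0], [0.74, 0.04, 0.09], [0.77, 0.07, -0.0], [0.75, 0.15, -0.0], [0.73, 0.24, -0.0], [0.71, 0.33, -0.0], [0.69, 0.41, -0.0], [0.66, 0.5, -0.0], [0.86, -0.05, 0.06], [0.85, 0.02, 0.05], [0.66, 0.17, 0.24], [0.84, 0.17, 0.01], [0.83, 0.27, 0.0], [0.81, 0.36, -0.0], [0.64, 0.27, 0.24], [0.76, 0.55, -0.0]]
1386 c 661.3 220.3 size 45.9 31.4 long yaw 14.09 z [0.0335 0.0379]
```

View pics/w1.png

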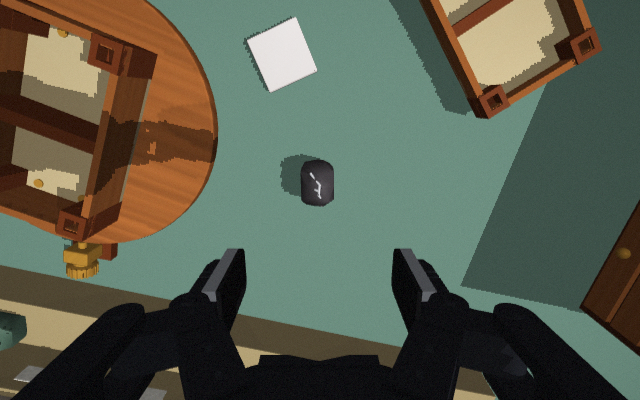

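```bash
python3 - <<'E'
from h import *
chain([(.661,.220,.10,104.1),(.661,.220,.018,104.1)],[(.661,.22,.17,104.1),(.612,.0035,.17,81.75)],[(.612,.0035,.061,81.75),(.612,.0035,.17,81.75)])
E
```

```text
d [-0.0063, -0.0008, 0.1005] turn [0.0021, 0.0002, -0.0041] rows>= 1.6
d [-0.0063, -0.0009, 0.1825] turn [0.0021, 0.0002, -0.0041] rows>= 2.9
--
d [0.0, 0.0, -0.152] turn [0.0, 0.0, 0.0] rows>= 2.4
d [0.1003, -0.198, -0.152] turn [0.0, 0.0, 0.3901] rows>= 4.3
--
d [0.0, 0.0, 0.109] turn [0.0, 0.0, 0.0] rows>= 1.7
d [0.0, 0.0, 0.0] turn [0.0, 0.0, 0.0] rows>= 0.0
--
```

To row units: -0.004 rad is -0.001.

Emit:
move_arm([
  {"delta_pos": [-0.006,-0.001,0.05],"turn": [0.0005,0,-0.001],"fingers": 0.3},
  {"delta_pos": [-0.006,-0.001,0.1],"turn": [0.0005,0,-0.001],"fingers": 0.3},
  {"delta_pos": [-0.006,-0.001,0.145],"turn": [0.0005,0,-0.001],"fingers": 0.3},
  {"delta_pos": [-0.006,-0.001,0.182],"turn": [0.0005,0,-0.001],"fingers": 0.3},
  {"delta_pos": [-0.006,-0.001,0.182],"turn": [0.0005,0,-0.001],"fingers": 0.3},
  {"delta_pos": [-0.006,-0.001,0.182],"turn": [0.0005,0,-0.001],"fingers": 1},
  {"delta_pos": [-0.006,-0.001,0.182],"turn": [0.0005,0,-0.001],"fingers": 1},
  {"delta_pos": [-0.006,-0.001,0.182],"turn": [0.0005,0,-0.001],"fingers": 1},
  {"delta_pos": [-0.006,-0.001,0.182],"turn": [0.0005,0,-0.001],"fingers": 1},
  {"delta_pos": [-0.006,-0.001,0.182],"turn": [0.0005,0,-0.001],"fingers": 1},
], force=40)

```text
clock: 2.9
position: [0.6633, 0.2186, 0.0212]
ee_rot: [-0.121, 0.993, 0.0, 0.002]
ft_force: [-0.5, 1.0, 7.8]
grip_width: 0.366
grasp_force: 41.8
```

To row units: 0.39 rad is 0.0975.

Emit:
move_arm([
  {"delta_pos": [0,0,-0.05],"fingers": 1},
  {"delta_pos": [0,0,-0.11],"fingers": 1},
  {"delta_pos": [0,0,-0.15],"fingers": 1},
  {"delta_pos": [0.03,-0.05,-0.152],"turn": [0,0,0.03],"fingers": 1},
  {"delta_pos": [0.06,-0.1,-0.152],"turn": [0,0,0.06],"fingers": 1},
  {"delta_pos": [0.08,-0.15,-0.152],"turn": [0,0,0.09],"fingers": 1},
  {"delta_pos": [0.1,-0.198,-0.152],"turn": [0,0,0.0975],"fingers": 1},
  {"delta_pos": [0.1,-0.198,-0.152],"turn": [0,0,0.0975],"fingers": 1},
  {"delta_pos": [0.1,-0.198,-0.152],"turn": [0,0,0.0975],"fingers": 1},
])

```text
validation failed for argument at $.pl...
```

```bash
python3 - <<'E'
from h import *
snap('wrist','w2');c=np.load('pics/w2.npz');W=world(c)
o=get_obs();print(o['position'],o['ft_force'],o['grip_width'],o['grasp_force'])
# deep tray: rim points
p=rect(W,.651,-.002,.12,.075,.095)
cv2.imwrite('pics/t.png',cv2.resize((np.clip(W[:,:,2],0,.25)*1000).astype(np.uint8),None,fx=1,fy=1))
E
```

```text
[0.66332546 0.21857629 0.02119101] [-1.53100936  1.29692495  7.47768029] 0.3639681567361032 41.83369763195515Traceback (most recent call last):
  File "<stdin>", line 5, in <module>
  File "h.py", line 37, in rect
    print(len(p),'c',round(x,1),round(y,1),'size',round(w,1),round(h,1),'long yaw',round(a,2),'z',np.percentile(p[:,2],[50,95]).round(4));return p
                                                                                                  ~~~~~~~~~~~~~^^^^^^^^^^^^^^^^
    return _quantile_unchecked(
        a, q, axis, out, overwrite_input, method, keepdims, weights)
    return _ureduce(a,
                    func=_quantile_ureduce_func,
    ...<5 lines>...
                    overwrite_input=overwrite_input,
                    method=method)
    r = func(a, **kwargs)
    result = _quantile(arr,
                       quantiles=q,
    ...<2 lines>...
                       out=out,
                       weights=wgt)
    slices_having_nans = np.isnan(arr[-1, ...])
                                  ~~~^^^^^^^^^
IndexError: index -1 is out of bounds for axis 0 with size 0
```

View pics/w2.png

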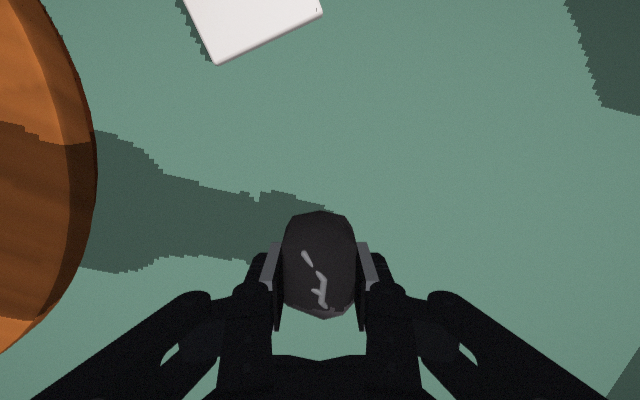

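The picture shows the ore between the pads at (320,265). The lift call was refused because every row needs a "turn", so I'm repeating it.

To row units: 0.39 rad is 0.0975.

Emit:
move_arm([
  {"delta_pos": [0,0,-0.05],"turn": [0,0,0],"fingers": 1},
  {"delta_pos": [0,0,-0.11],"turn": [0,0,0],"fingers": 1},
  {"delta_pos": [0,0,-0.15],"turn": [0,0,0],"fingers": 1},
  {"delta_pos": [0.03,-0.05,-0.152],"turn": [0,0,0.03],"fingers": 1},
  {"delta_pos": [0.06,-0.1,-0.152],"turn": [0,0,0.06],"fingers": 1},
  {"delta_pos": [0.08,-0.15,-0.152],"turn": [0,0,0.09],"fingers": 1},
  {"delta_pos": [0.1,-0.198,-0.152],"turn": [0,0,0.0975],"fingers": 1},
  {"delta_pos": [0.1,-0.198,-0.152],"turn": [0,0,0.0975],"fingers": 1},
  {"delta_pos": [0.1,-0.198,-0.152],"turn": [0,0,0.0975],"fingers": 1},
])

```text
clock: 4.08
position: [0.6126, 0.0021, 0.1712]
ee_rot: [0.073, 0.997, 0.0, 0.001]
ft_force: [-0.0, 0.8, -0.9]
grip_width: 0.363
grasp_force: 40.6
```

```bash
python3 - <<'E'
from h import *
snap('wrist','w3');c=np.load('pics/w3.npz');W=world(c)
o=get_obs();print(o['position'],o['ft_force'],o['grip_width'],o['grasp_force'])
p=rect(W,.651,-.002,.12,.075,.095)
E
```

```text
[0.61265112 0.00289606 0.17098963] [-0.41014133  0.41196399 -1.66579433] 0.36612281101509964 40.576651082374156
5884 c 651.9 -0.4 size 161.3 104.3 long yaw -8.17 z [0.0834 0.086 ]
```

View pics/w3.png

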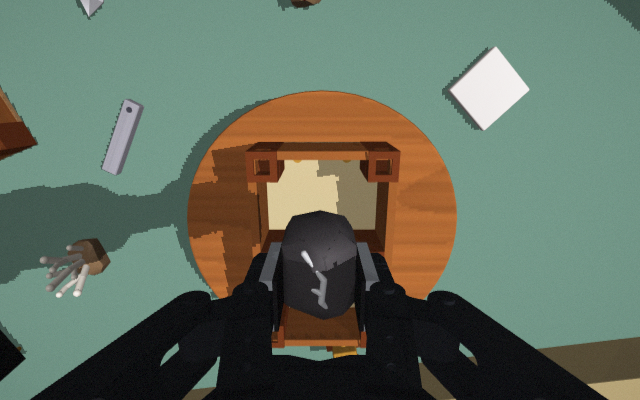

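w3: the near compartment is free, showing around (320,190) at the top of the image, and the ore is held at (320,265). The tray centre is (651.9, -0.4) with yaw -8.2°. I'm lowering the ore and releasing it.

Emit:
move_arm([
  {"delta_pos": [0,0.002,0.04],"turn": [0,0,0],"fingers": 1},
  {"delta_pos": [0,0.002,0.08],"turn": [0,0,0],"fingers": 1},
  {"delta_pos": [0,0.002,0.1],"turn": [0,0,0],"fingers": 1},
  {"delta_pos": [0,0.002,0.108],"turn": [0,0,0],"fingers": 1},
  {"delta_pos": [0,0.002,0.108],"turn": [0,0,0],"fingers": 1},
  {"delta_pos": [0,0.002,0.108],"turn": [0,0,0],"fingers": 0.45},
  {"delta_pos": [0,0.002,0.108],"turn": [0,0,0],"fingers": 0.45},
  {"delta_pos": [0,0.002,0.108],"turn": [0,0,0],"fingers": 0.45},
  {"delta_pos": [0,0.002,0.05],"turn": [0,0,0],"fingers": 0.45},
  {"delta_pos": [0,0.002,0],"turn": [0,0,0],"fingers": 0.45},
  {"delta_pos": [0,0.002,-0.06],"turn": [0,0,0],"fingers": 0.45},
  {"delta_pos": [0,0.002,-0.06],"turn": [0,0,0],"fingers": 0.45},
])

```text
clock: 5.62
position: [0.6151, 0.0033, 0.2361]
ee_rot: [0.073, 0.997, 0.0, 0.005]
ft_force: [-0.2, -0.5, -0.1]
grip_width: 0.55
grasp_force: 0.0
```

```bash
python3 - <<'E'
from h import *
snap('wrist','w4');c=np.load('pics/w4.npz');W=world(c)
p=rect(W,.613,.005,.036,.055,.083)
p=rect(W,.651,-.002,.12,.0825,.095)
p=rect(W,.651,-.002,.12,.075,.095)
np.savez('pics/deep.npz',p=p)
# hover over middle tray: TCP such that camera sees it
chain([(.60,-.2,.24,50),(.475,-.312,.24,13.25)])
E
```

```text
2145 c 613.1 4.9 size 71.9 71.8 long yaw 0.02 z [0.0741 0.0822]
4408 c 651.7 -0.5 size 160.8 104.2 long yaw -8.27 z [0.0838 0.086 ]
6600 c 651.8 -0.4 size 161.0 104.4 long yaw -8.27 z [0.0832 0.0858]
d [-0.0162, -0.2033, -0.007] turn [0.002, 0.0049, 0.5512] rows>= 3.3
d [0.0911, -0.3324, -0.0077] turn [0.0036, 0.0042, 1.1926] rows>= 6.4
--
```

View pics/w4.png

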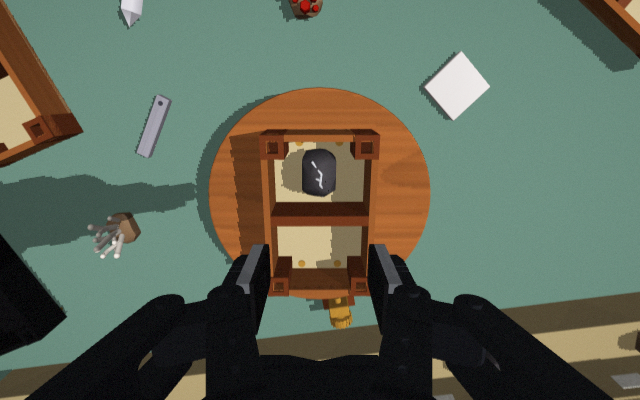

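w4: the ore stands in the near compartment at (319,172). I'll re-measure the deep tray with the tool turned the way it will place the trays, then look at the middle tray in the same geometry so that camera bias cancels.

```bash
python3 - <<'E'
from h import *
chain([(.646,-.040,.236,-8.27)],[(.482,-.351,.202,13.25)])
E
```

```text
d [-0.0382, -0.0383, -0.0028] turn [0.0046, 0.0036, 1.5682] rows>= 8.4
--
d [-0.3314, -0.1176, 0.034] turn [0.0, 0.0, -0.3756] rows>= 5.7
--
```

To row units: 1.568 rad is 0.392.

Emit:
move_arm([
  {"delta_pos": [-0.038,-0.038,0],"turn": [0,0,0.045],"fingers": 0.45},
  {"delta_pos": [-0.038,-0.038,0],"turn": [0,0,0.09],"fingers": 0.45},
  {"delta_pos": [-0.038,-0.038,0],"turn": [0,0,0.135],"fingers": 0.45},
  {"delta_pos": [-0.038,-0.038,0],"turn": [0,0,0.18],"fingers": 0.45},
  {"delta_pos": [-0.038,-0.038,0],"turn": [0,0,0.225],"fingers": 0.45},
  {"delta_pos": [-0.038,-0.038,0],"turn": [0,0,0.27],"fingers": 0.45},
  {"delta_pos": [-0.038,-0.038,0],"turn": [0,0,0.315],"fingers": 0.45},
  {"delta_pos": [-0.038,-0.038,0],"turn": [0,0,0.36],"fingers": 0.45},
  {"delta_pos": [-0.038,-0.038,0],"turn": [0,0,0.392],"fingers": 0.45},
  {"delta_pos": [-0.038,-0.038,0],"turn": [0,0,0.392],"fingers": 0.45},
  {"delta_pos": [-0.038,-0.038,0],"turn": [0,0,0.392],"fingers": 0.45},
  {"delta_pos": [-0.038,-0.038,0],"turn": [0,0,0.392],"fingers": 0.45},
])

```text
clock: 7.18
position: [0.6446, -0.0397, 0.2303]
ee_rot: [0.756, 0.655, -0.0, 0.0]
ft_force: [-0.2, 0.0, -0.0]
grip_width: 0.549
grasp_force: 0.0
```

```bash
python3 - <<'E'
from h import *
snap('wrist','w5');c=np.load('pics/w5.npz');W=world(c)
print(c['pos'],c['q'])
p=rect(W,.651,-.002,.12,.0825,.095)
p=rect(W,.651,-.002,.12,.075,.095)
chain([(.482,-.351,.202,13.25)])
im=c['color'][:,:,::-1];cv2.imwrite('pics/w5c.png',im)
E
```

```text
[ 0.64463377 -0.03971184  0.23025519] [ 7.55629418e-01  6.54999223e-01 -1.98737235e-04  4.01596757e-04]
6187 c 651.5 -0.8 size 160.6 104.1 long yaw -8.48 z [0.0839 0.0861]
8361 c 651.5 -0.9 size 160.7 104.2 long yaw -8.47 z [0.0835 0.086 ]
d [-0.3312, -0.1167, 0.0285] turn [0.0003, 0.0008, -0.3741] rows>= 5.6
--
```

To row units: -0.374 rad is -0.0935.

Emit:
move_arm([
  {"delta_pos": [-0.331,-0.117,0.028],"turn": [0,0,-0.0935],"fingers": 0.45},
  {"delta_pos": [-0.331,-0.117,0.028],"turn": [0,0,-0.0935],"fingers": 0.45},
  {"delta_pos": [-0.331,-0.117,0.028],"turn": [0,0,-0.0935],"fingers": 0.45},
  {"delta_pos": [-0.331,-0.117,0.028],"turn": [0,0,-0.0935],"fingers": 0.45},
  {"delta_pos": [-0.331,-0.117,0.028],"turn": [0,0,-0.0935],"fingers": 0.45},
  {"delta_pos": [-0.331,-0.117,0.028],"turn": [0,0,-0.0935],"fingers": 0.45},
  {"delta_pos": [-0.331,-0.117,0.028],"turn": [0,0,-0.0935],"fingers": 0.45},
  {"delta_pos": [-0.331,-0.117,0.028],"turn": [0,0,-0.0935],"fingers": 0.45},
  {"delta_pos": [-0.331,-0.117,0.028],"turn": [0,0,-0.0935],"fingers": 0.45},
  {"delta_pos": [-0.331,-0.117,0.028],"turn": [0,0,-0.0935],"fingers": 0.45},
])

```text
clock: 8.48
position: [0.4822, -0.3495, 0.2027]
ee_rot: [0.621, 0.784, -0.0, 0.0]
ft_force: [-0.2, -0.0, 0.3]
grip_width: 0.552
grasp_force: 0.0
```

```bash
python3 - <<'E'
from h import *
snap('wrist','w6');c=np.load('pics/w6.npz');W=world(c)
print(c['pos'],c['q'])
p=rect(W,.473,-.312,.12,.0485,.06)
p=rect(W,.473,-.312,.12,.041,.06)
cv2.imwrite('pics/w56.png',cv2.resize(np.hstack([cv2.imread('pics/w5.png'),cv2.imread('pics/w6.png')])[:, :],(800,250)))
E
```

```text
[ 0.48216089 -0.34950294  0.20271977] [ 6.20523194e-01  7.84187947e-01 -4.61820324e-05  4.76880356e-04]
5903 c 474.3 -311.3 size 160.6 104.0 long yaw 13.26 z [0.0499 0.0521]
7226 c 474.3 -311.2 size 160.6 104.1 long yaw 13.26 z [0.0496 0.052 ]
```

View pics/w56.png

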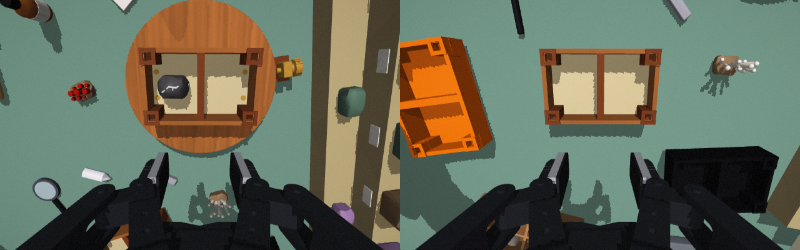

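w5/w6: the deep tray's rim and sockets are clear. The middle tray at (600,87) in the pair image is cedar, between the orange and black decoys. I'm going to grasp its partition.

```bash
python3 - <<'E'
from h import *
chain([(.4743,-.3112,.10,13.26),(.4743,-.3112,.035,13.26)],[(.4743,-.3112,.19,13.26),(.6515,-.0008,.19,-8.4)])
E
```

```text
d [0.0393, 0.0013, 0.1027] turn [0.0005, 0.0009, 0.0001] rows>= 1.8
d [0.0394, 0.0013, 0.1677] turn [0.0005, 0.0009, 0.0001] rows>= 2.8
--
d [0.0, 0.0, -0.155] turn [0.0, 0.0, 0.0] rows>= 2.5
d [0.2615, 0.2437, -0.155] turn [0.0, 0.0, 0.378] rows>= 6.2
--
```

Emit:
move_arm([
  {"delta_pos": [0.039,0.001,0.03],"turn": [0,0,0],"fingers": 0.45},
  {"delta_pos": [0.039,0.001,0.08],"turn": [0,0,0],"fingers": 0.45},
  {"delta_pos": [0.039,0.001,0.13],"turn": [0,0,0],"fingers": 0.45},
  {"delta_pos": [0.039,0.001,0.168],"turn": [0,0,0],"fingers": 0.5},
  {"delta_pos": [0.039,0.001,0.168],"turn": [0,0,0],"fingers": 0.6},
  {"delta_pos": [0.039,0.001,0.168],"turn": [0,0,0],"fingers": 1},
  {"delta_pos": [0.039,0.001,0.168],"turn": [0,0,0],"fingers": 1},
  {"delta_pos": [0.039,0.001,0.168],"turn": [0,0,0],"fingers": 1},
  {"delta_pos": [0.039,0.001,0.168],"turn": [0,0,0],"fingers": 1},
  {"delta_pos": [0.039,0.001,0.168],"turn": [0,0,0],"fingers": 1},
], force=60)

```text
clock: 9.78
position: [0.4748, -0.3131, 0.0366]
ee_rot: [0.621, 0.784, 0.0, 0.002]
ft_force: [-1.9, 0.7, 8.3]
grip_width: 0.106
grasp_force: 60.5
```

```bash
python3 - <<'E'
from h import *
o=get_obs();print(o['position'],o['ee_rot'],o['ft_force'],o['grip_width'],o['grasp_force'])
E
```

```text
[ 0.47482406 -0.31307282  0.0366352 ] [6.21284396e-01 7.83582477e-01 3.71903402e-04 2.01582399e-03] [-1.90741484  0.6888958   8.31942011] 0.10563248023885728 60.47504782676697
```

Width is 9 mm, so the partition is gripped. Now I'm lifting and carrying it over the turntable.

To row units: 0.378 rad is 0.0945.

Emit:
move_arm([
  {"delta_pos": [0,0,-0.03],"turn": [0,0,0],"fingers": 1},
  {"delta_pos": [0,0,-0.08],"turn": [0,0,0],"fingers": 1},
  {"delta_pos": [0,0,-0.13],"turn": [0,0,0],"fingers": 1},
  {"delta_pos": [0.02,0.02,-0.155],"turn": [0,0,0.0075],"fingers": 1},
  {"delta_pos": [0.06,0.06,-0.155],"turn": [0,0,0.025],"fingers": 1},
  {"delta_pos": [0.1,0.1,-0.155],"turn": [0,0,0.0425],"fingers": 1},
  {"delta_pos": [0.14,0.14,-0.155],"turn": [0,0,0.06],"fingers": 1},
  {"delta_pos": [0.18,0.18,-0.155],"turn": [0,0,0.075],"fingers": 1},
  {"delta_pos": [0.22,0.21,-0.155],"turn": [0,0,0.0875],"fingers": 1},
  {"delta_pos": [0.25,0.235,-0.155],"turn": [0,0,0.0945],"fingers": 1},
  {"delta_pos": [0.26,0.244,-0.155],"turn": [0,0,0.0945],"fingers": 1},
  {"delta_pos": [0.26,0.244,-0.155],"turn": [0,0,0.0945],"fingers": 1},
])

```text
clock: 11.28
position: [0.6519, -0.0031, 0.1897]
ee_rot: [0.757, 0.653, -0.0, 0.001]
ft_force: [-0.5, -0.3, -1.8]
grip_width: 0.105
grasp_force: 59.0
```

Emit:
move_arm([
  {"delta_pos": [0,0,0.02],"turn": [0,0,0],"fingers": 1},
  {"delta_pos": [0,0,0.02],"turn": [0,0,0],"fingers": 1},
  {"delta_pos": [0,0,0.02],"turn": [0,0,0],"fingers": 1},
  {"delta_pos": [0,0,0.02],"turn": [0,0,0],"fingers": 1},
])

```text
clock: 11.78
position: [0.652, -0.0039, 0.1699]
ee_rot: [0.758, 0.653, 0.0, 0.001]
ft_force: [0.9, 0.1, -2.3]
grip_width: 0.103
grasp_force: 58.8
```

```bash
python3 - <<'E'
from h import *
o=get_obs();print(o['position'],o['ee_rot'],o['ft_force'],o['grip_width'],o['grasp_force'])
snap('wrist','w7');c=np.load('pics/w7.npz');W=world(c)
o=get_obs();print(o['position'],o['ee_rot'])
p=rect(W,.651,-.002,.12,.16,.25)
p=rect(W,.651,-.002,.12,.175,.195)
chain([(.6512,-.0028,.135,-8.4)],)
snap('scene','s1')
E
```

```text
[ 0.65197962 -0.00388422  0.16993126] [7.57609873e-01 6.52707264e-01 1.97183161e-04 6.84169097e-04] [ 0.92697594  0.07358962 -2.33305628] 0.10320306366967498 58.834739327430725
[ 0.65201321 -0.00371947  0.16993502] [7.57519409e-01 6.52812245e-01 1.96956117e-04 6.92907849e-04]
73347 c 652.0 0.5 size 161.8 100.0 long yaw -8.52 z [0.2077 0.2443]
25122 c 652.2 1.9 size 161.8 96.8 long yaw -8.48 z [0.1826 0.1853]
d [0.0008, -0.001, 0.0349] turn [0.0013, 0.0006, -0.0016] rows>= 0.6
--
```

View pics/w7.png

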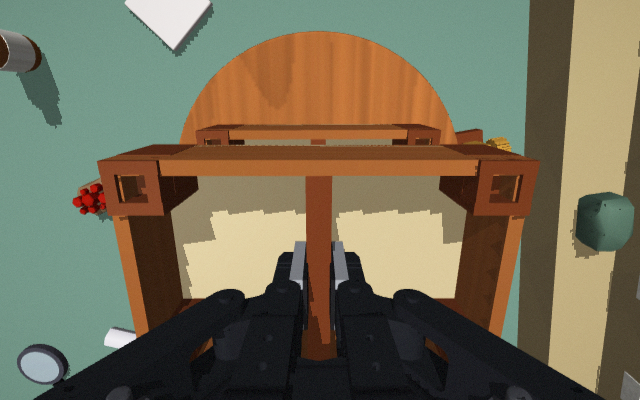

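w7: the held tray is centred over the deep tray. Its near sockets are at (133,187) and (504,187), and the deep tray's at (213,136) and (423,136). I'll check the offsets in the deep tray's frame.

```bash
cat >> h.py <<'E'
def edges(f,zlo,zhi,cx=651.5,cy=-.8,yaw=-8.45):
    c=np.load('pics/'+f+'.npz');p=world(c).reshape(-1,3)
    p=p[(abs(p[:,0]*1000-cx)<110)&(abs(p[:,1]*1000-cy)<110)&(p[:,2]>zlo)&(p[:,2]<zhi)]
    a=math.radians(yaw);d=p[:,:2]*1000-[cx,cy]
    x=d@[math.cos(a),math.sin(a)];y=d@[-math.sin(a),math.cos(a)]
    k=y>30; l=(y>48);m=np.median
    e=[np.percentile(y[k&(x>s-8)&(x<s+8)],99.5) for s in(-60,-30,0,30,60)]
    print(f,'x',np.percentile(x[k],[.3,99.7]).round(2),'y+',np.round(e,2),'z@x',[round(m(p[k&(abs(x-s)<10),2])*1000,1) for s in(-70,-30,30,70)])
E
python3 - <<'E'
from h import *
edges('w5',.080,.095);edges('w7',.176,.195);edges('w7',.075,.090)
E
```

```text
w5 x [-79.83  79.71] y+ [52.03 51.6  51.74 51.84 51.99] z@x [np.float64(85.4), np.float64(83.4), np.float64(83.4), np.float64(85.2)]
w7 x [-79.54  80.31] y+ [51.13 51.18 51.08 51.08 51.05] z@x [np.float64(184.4), np.float64(182.5), np.float64(182.4), np.float64(184.3)]
w7 x [-79.81  79.72] y+ [52.28 52.31 52.37 52.42 52.5 ] z@x [np.float64(85.2), np.float64(83.4), np.float64(83.3), np.float64(85.2)]
```

To row units: -0.0016 rad is -0.0004.

Emit:
move_arm([
  {"delta_pos": [0.001,-0.0006,0.02],"turn": [0,0,-0.0004],"fingers": 1},
  {"delta_pos": [0.001,-0.0006,0.035],"turn": [0,0,-0.0004],"fingers": 1},
  {"delta_pos": [0.001,-0.0006,0.042],"turn": [0,0,-0.0004],"fingers": 1},
  {"delta_pos": [0.001,-0.0006,0.045],"turn": [0,0,-0.0004],"fingers": 1},
  {"delta_pos": [0.001,-0.0006,0.048],"turn": [0,0,-0.0004],"fingers": 1},
  {"delta_pos": [0.001,-0.0006,0.051],"turn": [0,0,-0.0004],"fingers": 1},
  {"delta_pos": [0.001,-0.0006,0.054],"turn": [0,0,-0.0004],"fingers": 1},
  {"delta_pos": [0.001,-0.0006,0.057],"turn": [0,0,-0.0004],"fingers": 1},
  {"delta_pos": [0.001,-0.0006,0.059],"turn": [0,0,-0.0004],"fingers": 1},
  {"delta_pos": [0.001,-0.0006,0.059],"turn": [0,0,-0.0004],"fingers": 1},
])

```text
clock: 13.12
position: [0.6516, -0.0025, 0.1128]
ee_rot: [0.757, 0.653, 0.001, 0.0]
ft_force: [-9.1, 1.0, 18.1]
grip_width: 0.101
grasp_force: 61.9
```

```bash
python3 - <<'E'
from h import *
snap('wrist','w8');edges('w8',.120,.137)
E
```

```text
w8 x [-80.45  79.53] y+ [52.35 52.46 52.4  52.54 52.51] z@x [np.float64(127.2), np.float64(125.3), np.float64(125.3), np.float64(127.1)]
```

Seated: the post tops read 127.2 mm, level on both sides, against the expected 128 minus the 0.7 mm camera bias. I'm releasing it and measuring the vanadinite from the earlier wrist view.

Emit:
move_arm([
  {"delta_pos": [0,0,-0.003],"turn": [0,0,0],"fingers": 0.5},
  {"delta_pos": [0,0,-0.003],"turn": [0,0,0],"fingers": 0.5},
  {"delta_pos": [0,0,-0.003],"turn": [0,0,0],"fingers": 0.5},
  {"delta_pos": [0,0,-0.04],"turn": [0,0,0],"fingers": 0.5},
  {"delta_pos": [0,0,-0.09],"turn": [0,0,0],"fingers": 0.5},
  {"delta_pos": [0,0,-0.12],"turn": [0,0,0],"fingers": 0.5},
  {"delta_pos": [0,0,-0.12],"turn": [0,0,0],"fingers": 0.5},
])

```text
clock: 14.05
position: [0.6526, -0.0026, 0.2331]
ee_rot: [0.757, 0.653, 0.002, 0.002]
ft_force: [-0.6, 0.4, -0.9]
grip_width: 0.498
grasp_force: 0.0
```

```bash
python3 - <<'E'
from h import *
snap('wrist','w9');edges('w9',.120,.137)
W=world(np.load('pics/w9.npz'));p=rect(W,.6515,-.0008,.12,.120,.14)
for f in('w5','w9'):
    W=world(np.load(f'pics/{f}.npz'));p=rect(W,.447,.012,.04,.005,.04)
    p=rect(W,.6524,-.24,.05,.005,.07);p=rect(W,.6524,-.24,.05,.005,.018)
chain([(.485,.012,.20,-90)])
E
```

```text
w9 x [-80.31  79.38] y+ [52.21 52.26 52.2  52.24 52.26] z@x [np.float64(127.3), np.float64(125.4), np.float64(125.3), np.float64(127.2)]
8248 c 651.3 -1.0 size 160.9 105.2 long yaw -8.35 z [0.1257 0.128 ]
1050 c 447.8 14.1 size 39.9 30.0 long yaw 14.5 z [0.0159 0.0261]
998 c 655.5 -236.5 size 46.4 28.6 long yaw 14.09 z [0.024  0.0541]
421 c 655.1 -236.1 size 37.5 28.5 long yaw 17.28 z [0.0144 0.0175]
955 c 447.6 14.1 size 40.6 29.9 long yaw 14.63 z [0.0165 0.0265]
679 c 656.4 -234.1 size 40.2 31.7 long yaw 34.08 z [0.0167 0.0398]
402 c 655.5 -236.8 size 37.1 29.6 long yaw 9.57 z [0.0142 0.0174]
d [-0.0101, -0.1671, 0.0307] turn [0.002, -0.0013, 1.4244] rows>= 7.6
--
```

```bash
python3 - <<'E'
from h import *
chain([(.4477,.0141,.15,-75.5)],[(.4477,.0141,.014,-75.5)])
E
```

```text
d [-0.0134, -0.2045, 0.0807] turn [0.0021, -0.001, 1.1714] rows>= 6.3
--
d [0.0, 0.0, 0.136] turn [0.0, 0.0, 0.0] rows>= 2.2
--
```

To row units: 0.18 rad is 0.045.

Emit:
move_arm([
  {"delta_pos": [-0.003,-0.05,0.01],"turn": [0,0,0.045],"fingers": 0.45},
  {"delta_pos": [-0.006,-0.1,0.02],"turn": [0,0,0.09],"fingers": 0.45},
  {"delta_pos": [-0.01,-0.15,0.04],"turn": [0,0,0.135],"fingers": 0.45},
  {"delta_pos": [-0.013,-0.204,0.06],"turn": [0,0,0.18],"fingers": 0.45},
  {"delta_pos": [-0.013,-0.204,0.08],"turn": [0,0,0.225],"fingers": 0.45},
  {"delta_pos": [-0.013,-0.204,0.08],"turn": [0,0,0.27],"fingers": 0.45},
  {"delta_pos": [-0.013,-0.204,0.08],"turn": [0,0,0.2928],"fingers": 0.45},
  {"delta_pos": [-0.013,-0.204,0.08],"turn": [0,0,0.2928],"fingers": 0.45},
  {"delta_pos": [-0.013,-0.204,0.08],"turn": [0,0,0.2928],"fingers": 0.45},
])

```text
clock: 15.22
position: [0.4473, 0.0144, 0.1498]
ee_rot: [0.992, 0.127, -0.0, 0.001]
ft_force: [-0.3, 0.5, 0.1]
grip_width: 0.549
grasp_force: 0.0
```

```bash
python3 - <<'E'
from h import *
snap('wrist','w10');W=world(np.load('pics/w10.npz'));p=rect(W,.447,.014,.04,.005,.04)
o=get_obs();print(o['position'],o['ee_rot'])
chain([(.4477,.0141,.014,-75.5)])
E
```

```text
1438 c 447.4 13.9 size 40.6 29.5 long yaw 13.98 z [0.0154 0.0263]
[0.44744899 0.01440782 0.14998424] [ 9.91868596e-01  1.27264784e-01 -1.12078906e-04  5.92035476e-04]
d [0.0002, 0.0002, 0.136] turn [0.0011, 0.0004, 0.0021] rows>= 2.2
--
```

Emit:
move_arm([
  {"delta_pos": [0,0,0.05],"turn": [0,0,0],"fingers": 0.45},
  {"delta_pos": [0,0,0.1],"turn": [0,0,0],"fingers": 0.45},
  {"delta_pos": [0,0,0.13],"turn": [0,0,0],"fingers": 0.45},
  {"delta_pos": [0,0,0.136],"turn": [0,0,0],"fingers": 0.45},
  {"delta_pos": [0,0,0.136],"turn": [0,0,0],"fingers": 0.45},
  {"delta_pos": [0,0,0.136],"turn": [0,0,0],"fingers": 1},
  {"delta_pos": [0,0,0.136],"turn": [0,0,0],"fingers": 1},
  {"delta_pos": [0,0,0.136],"turn": [0,0,0],"fingers": 1},
  {"delta_pos": [0,0,0.136],"turn": [0,0,0],"fingers": 1},
], force=30)

```text
clock: 16.4
position: [0.4488, 0.0146, 0.0157]
ee_rot: [0.992, 0.126, 0.001, 0.0]
ft_force: [-1.0, -0.5, 6.1]
grip_width: 0.335
grasp_force: 29.5
```

```bash
python3 - <<'E'
from h import *
# compartment centre, near side: tray centre -39.5 along yaw -8.4
a=math.radians(-8.4);x=.6514-.0395*math.cos(a);y=-.0009-.0395*math.sin(a);print(x,y)
chain([(.4477,.0141,.19,-75.5),(x,y,.19,-98.4)],[(x,y,.107,-98.4)])
E
```

```text
0.612323742847962 0.004870279628215259
d [-0.0007, 0.0003, -0.1743] turn [0.0004, -0.0027, 0.0004] rows>= 2.8
d [0.1564, 0.0505, -0.1738] turn [-0.0001, -0.0027, 0.4001] rows>= 3.8
--
d [0.0, 0.0, 0.083] turn [0.0, 0.0, 0.0] rows>= 1.3
--
```

To row units: 0.4 rad is 0.1.

Emit:
move_arm([
  {"delta_pos": [0,0,-0.05],"turn": [0,0,0],"fingers": 1},
  {"delta_pos": [0,0,-0.11],"turn": [0,0,0],"fingers": 1},
  {"delta_pos": [0,0,-0.165],"turn": [0,0,0],"fingers": 1},
  {"delta_pos": [0.05,0.015,-0.176],"turn": [0,0,0.0375],"fingers": 1},
  {"delta_pos": [0.1,0.03,-0.176],"turn": [0,0,0.075],"fingers": 1},
  {"delta_pos": [0.14,0.045,-0.176],"turn": [0,0,0.1],"fingers": 1},
  {"delta_pos": [0.157,0.05,-0.176],"turn": [0,0,0.1],"fingers": 1},
  {"delta_pos": [0.157,0.05,-0.176],"turn": [0,0,0.1],"fingers": 1},
  {"delta_pos": [0.157,0.05,-0.176],"turn": [0,0,0.1],"fingers": 1},
])

```text
clock: 17.52
position: [0.6116, 0.0053, 0.191]
ee_rot: [0.997, -0.073, 0.0, 0.0]
ft_force: [-0.1, -0.2, -0.6]
grip_width: 0.337
grasp_force: 30.7
```

```bash
python3 - <<'E'
from h import *
o=get_obs();print(o['position'],o['ee_rot'],o['grip_width'],o['grasp_force'],o['ft_force'])
snap('wrist','w11')
chain([(.6123,.0049,.1065,-98.4)])
E
```

```text
[0.6115843  0.00534649 0.19097992] [ 9.97309963e-01 -7.32984578e-02  3.87373571e-04  1.53033918e-04] 0.3372229118065423 30.692188628017902 [-0.12483578 -0.15503642 -0.55987529]
d [0.0008, 0.0004, 0.0845] turn [-0.0001, -0.0009, 0.0] rows>= 1.4
--
```

View pics/w11.png

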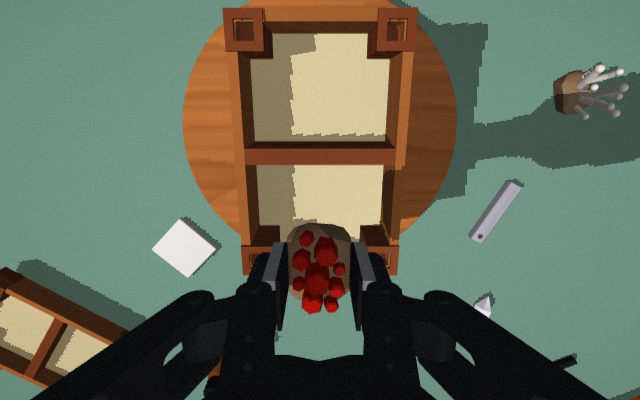

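w11: the vanadinite is held crystals up at (318,265), over the near compartment. I'm lowering it.

Emit:
move_arm([
  {"delta_pos": [0.001,0,0.04],"turn": [0,0,0],"fingers": 1},
  {"delta_pos": [0.001,0,0.07],"turn": [0,0,0],"fingers": 1},
  {"delta_pos": [0.001,0,0.08],"turn": [0,0,0],"fingers": 1},
  {"delta_pos": [0.001,0,0.085],"turn": [0,0,0],"fingers": 1},
  {"delta_pos": [0.001,0,0.085],"turn": [0,0,0],"fingers": 1},
  {"delta_pos": [0.001,0,0.085],"turn": [0,0,0],"fingers": 0.45},
  {"delta_pos": [0.001,0,0.085],"turn": [0,0,0],"fingers": 0.45},
  {"delta_pos": [0.001,0,0.085],"turn": [0,0,0],"fingers": 0.45},
  {"delta_pos": [0.001,0,0.03],"turn": [0,0,0],"fingers": 0.45},
  {"delta_pos": [0.001,0,-0.03],"turn": [0,0,0],"fingers": 0.45},
  {"delta_pos": [0.001,0,-0.09],"turn": [0,0,0],"fingers": 0.45},
  {"delta_pos": [0.001,0,-0.09],"turn": [0,0,0],"fingers": 0.45},
])

```text
clock: 19.08
position: [0.6151, 0.0047, 0.2856]
ee_rot: [0.997, -0.073, 0.004, -0.0]
ft_force: [0.1, -0.5, -0.8]
grip_width: 0.551
grasp_force: 0.0
```

```bash
python3 - <<'E'
from h import *
snap('wrist','w12');W=world(np.load('pics/w12.npz'));p=rect(W,.6123,.005,.034,.094,.122)
p=rect(W,.6123,.005,.028,.10,.122)
# shallow hover: centre (469,329.5), tool y along 46.8(+180); tool x = tooly+90
chain([(.6123,.005,.276,-98.4+48)],)
for yaw in(46.8,226.8):
    a=math.radians(yaw+90);print(yaw,.469-.04*math.cos(a),.3295-.04*math.sin(a))
print(get_obs()['joint_pos'])
E
```

```text
1400 c 605.9 5.1 size 67.8 55.1 long yaw 89.99 z [0.1065 0.1179]
1031 c 609.7 -2.8 size 50.3 38.2 long yaw 74.68 z [0.1068 0.1173]
d [-0.0017, 0.0004, 0.0066] turn [0.0013, -0.0043, -0.8379] rows>= 4.5
--
46.8 0.4981587450968564 0.30211811576285247
226.8 0.4398412549031435 0.35688188423714756
[-0.67949733  0.34570348  0.77787594  1.46973329 -0.24309606  1.42072438
 -1.61358053]
```

```bash
python3 - <<'E'
from h import *
a=pose();delta(a,(np.array([.498,.302,.20]),down(46.8)))
E
```

```text
d [-0.1585, -0.2767, 0.082] turn [0.0052, -0.0024, -2.5343] rows>= 13.6
```

View pics/w12.png

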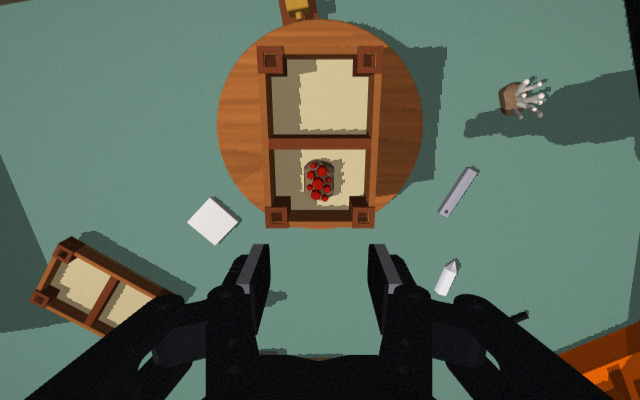

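w12: the vanadinite stands in the near compartment at (319,180), crystals up, and the tray is seated. Next is the shallow tray. The wrist limits mean turning the long way.

To row units: -0.18 rad is -0.045.

Emit:
move_arm([
  {"delta_pos": [-0.02,-0.035,0.01],"turn": [0,0,-0.045],"fingers": 0.45},
  {"delta_pos": [-0.04,-0.07,0.02],"turn": [0,0,-0.09],"fingers": 0.45},
  {"delta_pos": [-0.06,-0.105,0.03],"turn": [0,0,-0.135],"fingers": 0.45},
  {"delta_pos": [-0.08,-0.14,0.04],"turn": [0,0,-0.18],"fingers": 0.45},
  {"delta_pos": [-0.1,-0.175,0.05],"turn": [0,0,-0.225],"fingers": 0.45},
  {"delta_pos": [-0.12,-0.21,0.06],"turn": [0,0,-0.27],"fingers": 0.45},
  {"delta_pos": [-0.14,-0.245,0.07],"turn": [0,0,-0.315],"fingers": 0.45},
  {"delta_pos": [-0.158,-0.277,0.08],"turn": [0,0,-0.36],"fingers": 0.45},
  {"delta_pos": [-0.158,-0.277,0.082],"turn": [0,0,-0.405],"fingers": 0.45},
  {"delta_pos": [-0.158,-0.277,0.082],"turn": [0,0,-0.45],"fingers": 0.45},
  {"delta_pos": [-0.158,-0.277,0.082],"turn": [0,0,-0.495],"fingers": 0.45},
  {"delta_pos": [-0.158,-0.277,0.082],"turn": [0,0,-0.54],"fingers": 0.45},
])

```text
clock: 20.62
position: [0.4965, 0.302, 0.1964]
ee_rot: [0.532, 0.847, -0.002, -0.0]
ft_force: [0.2, 0.6, 0.1]
grip_width: 0.55
grasp_force: 0.0
```

To row units: -0.374 rad is -0.0935.

Emit:
move_arm([
  {"delta_pos": [0,0,0],"turn": [0,0,-0.045],"fingers": 0.45},
  {"delta_pos": [0,0,0],"turn": [0,0,-0.0935],"fingers": 0.45},
  {"delta_pos": [0,0,0],"turn": [0,0,-0.0935],"fingers": 0.45},
  {"delta_pos": [0,0,0],"turn": [0,0,-0.0935],"fingers": 0.45},
  {"delta_pos": [0,0,0],"turn": [0,0,-0.0935],"fingers": 0.45},
])

```text
clock: 21.25
position: [0.4972, 0.3024, 0.1978]
ee_rot: [0.369, 0.929, -0.001, 0.0]
ft_force: [0.1, -0.0, 0.5]
grip_width: 0.554
grasp_force: 0.0
```

```bash
python3 - <<'E'
from h import *
snap('wrist','w13');c=np.load('pics/w13.npz');W=world(c);print(c['pos'],c['q'])
p=rect(W,.469,.3295,.12,.0305,.045);p=rect(W,.469,.3295,.12,.024,.045)
print(get_obs()['joint_pos'])
E
```

```text
[0.4971886  0.30239031 0.19782737] [ 3.69311800e-01  9.29305358e-01 -5.06175388e-04  3.01399665e-04]
5268 c 470.1 330.5 size 160.6 103.8 long yaw 46.67 z [0.0319 0.0341]
6447 c 470.1 330.4 size 160.6 104.0 long yaw 46.59 z [0.0316 0.034 ]
[-0.85377687  0.26571009  0.27154397  1.65363424 -0.07356923  1.23275071
  0.24797794]
```

```bash
python3 - <<'E'
from h import *
chain([(.4701,.3304,.029,46.63)],[(.4701,.3304,.22,46.63),(.651,-.002,.22,-8.4)])
E
```

```text
d [0.0391, 0.0019, 0.1689] turn [-0.0006, 0.001, 0.001] rows>= 2.8
--
d [0.0, 0.0, -0.191] turn [0.0, 0.0, 0.0] rows>= 3.1
d [-0.3598, -0.1174, -0.191] turn [0.0, 0.0, 0.9605] rows>= 6.8
--
```

To row units: 0.001 rad is 0.0003.

Emit:
move_arm([
  {"delta_pos": [0.039,0.002,0.03],"turn": [0,0,0.0003],"fingers": 0.5},
  {"delta_pos": [0.039,0.002,0.08],"turn": [0,0,0.0003],"fingers": 0.6},
  {"delta_pos": [0.039,0.002,0.13],"turn": [0,0,0.0003],"fingers": 0.6},
  {"delta_pos": [0.039,0.002,0.16],"turn": [0,0,0.0003],"fingers": 0.6},
  {"delta_pos": [0.039,0.002,0.169],"turn": [0,0,0.0003],"fingers": 0.6},
  {"delta_pos": [0.039,0.002,0.169],"turn": [0,0,0.0003],"fingers": 0.7},
  {"delta_pos": [0.039,0.002,0.169],"turn": [0,0,0.0003],"fingers": 1},
  {"delta_pos": [0.039,0.002,0.169],"turn": [0,0,0.0003],"fingers": 1},
  {"delta_pos": [0.039,0.002,0.169],"turn": [0,0,0.0003],"fingers": 1},
  {"delta_pos": [0.039,0.002,0.169],"turn": [0,0,0.0003],"fingers": 1},
  {"delta_pos": [0.039,0.002,0.169],"turn": [0,0,0.0003],"fingers": 1},
], force=60)

```text
clock: 22.68
position: [0.4712, 0.331, 0.0307]
ee_rot: [0.369, 0.93, 0.001, 0.001]
ft_force: [-2.0, -0.9, 6.2]
grip_width: 0.099
grasp_force: 61.3
```

To row units: 0.961 rad is 0.2403.

Emit:
move_arm([
  {"delta_pos": [0,0,-0.03],"turn": [0,0,0],"fingers": 1},
  {"delta_pos": [0,0,-0.08],"turn": [0,0,0],"fingers": 1},
  {"delta_pos": [0,0,-0.13],"turn": [0,0,0],"fingers": 1},
  {"delta_pos": [-0.02,-0.01,-0.17],"turn": [0,0,0.015],"fingers": 1},
  {"delta_pos": [-0.07,-0.02,-0.19],"turn": [0,0,0.05],"fingers": 1},
  {"delta_pos": [-0.12,-0.04,-0.191],"turn": [0,0,0.085],"fingers": 1},
  {"delta_pos": [-0.17,-0.055,-0.191],"turn": [0,0,0.12],"fingers": 1},
  {"delta_pos": [-0.22,-0.07,-0.191],"turn": [0,0,0.155],"fingers": 1},
  {"delta_pos": [-0.27,-0.09,-0.191],"turn": [0,0,0.19],"fingers": 1},
  {"delta_pos": [-0.32,-0.105,-0.191],"turn": [0,0,0.22],"fingers": 1},
  {"delta_pos": [-0.35,-0.115,-0.191],"turn": [0,0,0.2375],"fingers": 1},
  {"delta_pos": [-0.36,-0.117,-0.191],"turn": [0,0,0.2403],"fingers": 1},
])

```text
clock: 24.18
position: [0.6526, -0.0039, 0.2209]
ee_rot: [0.758, 0.652, -0.0, 0.001]
ft_force: [-1.4, 0.7, -1.0]
grip_width: 0.097
grasp_force: 60.2
```

Emit:
move_arm([
  {"delta_pos": [0,0,0.02],"turn": [0,0,0],"fingers": 1},
  {"delta_pos": [0,0,0.02],"turn": [0,0,0],"fingers": 1},
  {"delta_pos": [0,0,0.02],"turn": [0,0,0],"fingers": 1},
  {"delta_pos": [0,0,0.02],"turn": [0,0,0],"fingers": 1},
])

```text
clock: 24.68
position: [0.6523, -0.0006, 0.201]
ee_rot: [0.756, 0.654, 0.0, 0.001]
ft_force: [0.1, -0.0, -0.3]
grip_width: 0.094
grasp_force: 60.1
```

```bash
python3 - <<'E'
from h import *
o=get_obs();print(o['position'],o['ee_rot'],o['ft_force'],o['grip_width'],o['grasp_force'])
snap('wrist','w14')
edges('w14',.195,.212);edges('w14',.117,.131)
E
```

```text
[ 6.52300350e-01 -6.32025991e-04  2.00990373e-01] [7.56223245e-01 6.54313340e-01 3.21747738e-04 5.94239109e-04] [ 0.07793376 -0.03834102 -0.33362041] 0.09448792341192566 60.135841369628906
w14 x [-79.92  79.93] y+ [52.86 52.99 53.01 53.15 53.22] z@x [np.float64(203.3), np.float64(201.4), np.float64(201.4), np.float64(203.2)]
w14 x [-80.01  79.19] y+ [52.34 52.29 52.28 52.36 52.36] z@x [np.float64(127.2), np.float64(125.5), np.float64(125.3), np.float64(127.1)]
```

View pics/w14.png

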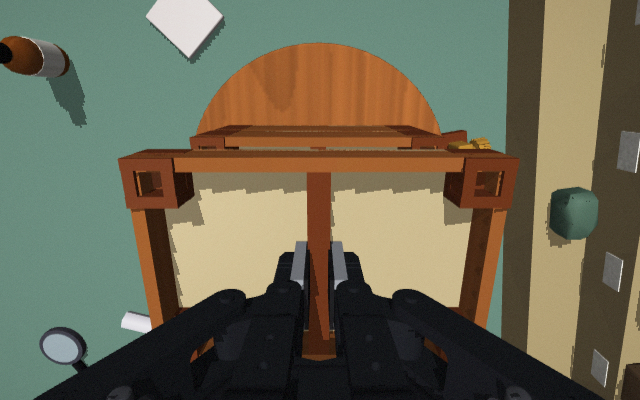

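w14: the held shallow tray is about 0.4 mm off in x and 0.7 mm off in y relative to the middle tray. I'll correct that while lowering.

To row units: 0.0025 rad is 0.0006.

Emit:
move_arm([
  {"delta_pos": [-0.0007,-0.0004,0.02],"turn": [0,0,0.0006],"fingers": 1},
  {"delta_pos": [-0.0007,-0.0004,0.032],"turn": [0,0,0.0006],"fingers": 1},
  {"delta_pos": [-0.0007,-0.0004,0.038],"turn": [0,0,0.0006],"fingers": 1},
  {"delta_pos": [-0.0007,-0.0004,0.041],"turn": [0,0,0.0006],"fingers": 1},
  {"delta_pos": [-0.0007,-0.0004,0.044],"turn": [0,0,0.0006],"fingers": 1},
  {"delta_pos": [-0.0007,-0.0004,0.047],"turn": [0,0,0.0006],"fingers": 1},
  {"delta_pos": [-0.0007,-0.0004,0.05],"turn": [0,0,0.0006],"fingers": 1},
  {"delta_pos": [-0.0007,-0.0004,0.053],"turn": [0,0,0.0006],"fingers": 1},
  {"delta_pos": [-0.0007,-0.0004,0.055],"turn": [0,0,0.0006],"fingers": 1},
  {"delta_pos": [-0.0007,-0.0004,0.055],"turn": [0,0,0.0006],"fingers": 1},
])

```text
clock: 25.98
position: [0.652, -0.0018, 0.1488]
ee_rot: [0.757, 0.653, 0.001, 0.0]
ft_force: [-12.8, 1.7, 25.1]
grip_width: 0.1
grasp_force: 63.6
```

```bash
python3 - <<'E'
from h import *
snap('wrist','w15');edges('w15',.143,.16);print(get_obs()['ft_force'])
E
```

```text
w15 x [-80.    79.82] y+ [51.81 51.82 51.78 51.83 51.84] z@x [np.float64(151.2), np.float64(149.3), np.float64(149.3), np.float64(151.1)]
[-12.10600587   1.46059589  23.88384323]
```

Seated: posts at 151.2 mm, level. I'm releasing it and moving to hover over the sprig.

Emit:
move_arm([
  {"delta_pos": [0,0,-0.003],"turn": [0,0,0],"fingers": 0.5},
  {"delta_pos": [0,0,-0.003],"turn": [0,0,0],"fingers": 0.5},
  {"delta_pos": [0,0,-0.003],"turn": [0,0,0],"fingers": 0.5},
  {"delta_pos": [0,0,-0.03],"turn": [0,0,0],"fingers": 0.5},
  {"delta_pos": [0,0,-0.08],"turn": [0,0,0],"fingers": 0.5},
  {"delta_pos": [0,0,-0.1],"turn": [0,0,0],"fingers": 0.5},
  {"delta_pos": [0,0,-0.1],"turn": [0,0,0],"fingers": 0.5},
])

```text
clock: 26.9
position: [0.6524, -0.0021, 0.2469]
ee_rot: [0.757, 0.653, 0.001, 0.001]
ft_force: [0.3, -0.1, -0.3]
grip_width: 0.498
grasp_force: 0.0
```

```bash
python3 - <<'E'
from h import *
snap('wrist','w16');edges('w16',.143,.16);W=world(np.load('pics/w16.npz'));rect(W,.6515,-.0008,.12,.143,.16)
for f in('w11','w12'):
  W=world(np.load(f'pics/{f}.npz'));rect(W,.655,-.236,.04,.006,.018)
chain([(.615,-.246,.20,-76)])
E
```

```text
w16 x [-79.97  79.83] y+ [51.58 51.59 51.64 51.66 51.65] z@x [np.float64(151.4), np.float64(149.4), np.float64(149.5), np.float64(151.2)]
8916 c 651.3 -1.5 size 161.0 104.8 long yaw -8.41 z [0.1496 0.152 ]
953 c 655.5 -236.5 size 37.4 29.2 long yaw 11.46 z [0.0146 0.0175]
498 c 655.7 -236.3 size 36.9 27.6 long yaw 10.09 z [0.0146 0.0174]
d [-0.2468, -0.0005, 0.0454] turn [0.0013, 0.0, 1.1786] rows>= 6.3
--
```

To row units: 1.18 rad is 0.295.

Emit:
move_arm([
  {"delta_pos": [-0.06,0,0.01],"turn": [0,0,0.045],"fingers": 0.45},
  {"delta_pos": [-0.12,0,0.02],"turn": [0,0,0.09],"fingers": 0.45},
  {"delta_pos": [-0.18,0,0.03],"turn": [0,0,0.135],"fingers": 0.45},
  {"delta_pos": [-0.23,0,0.045],"turn": [0,0,0.18],"fingers": 0.45},
  {"delta_pos": [-0.247,0,0.045],"turn": [0,0,0.225],"fingers": 0.45},
  {"delta_pos": [-0.247,0,0.045],"turn": [0,0,0.27],"fingers": 0.45},
  {"delta_pos": [-0.247,0,0.045],"turn": [0,0,0.295],"fingers": 0.45},
  {"delta_pos": [-0.247,0,0.045],"turn": [0,0,0.295],"fingers": 0.45},
  {"delta_pos": [-0.247,0,0.045],"turn": [0,0,0.295],"fingers": 0.45},
])

```text
clock: 28.08
position: [0.615, -0.2461, 0.1998]
ee_rot: [0.992, 0.122, -0.0, 0.0]
ft_force: [0.2, -0.6, -0.1]
grip_width: 0.548
grasp_force: 0.0
```

```bash
python3 - <<'E'
from h import *
snap('wrist','w17');c=np.load('pics/w17.npz');W=world(c);print(c['pos'],c['q'])
rect(W,.655,-.236,.04,.006,.018);rect(W,.655,-.236,.04,.006,.07);rect(W,.655,-.236,.04,.025,.07)
cv2.imwrite('pics/w17c.png',cv2.resize(c['color'][80:280,220:420,::-1],None,fx=3,fy=3))
E
```

```text
[ 0.61502196 -0.24611866  0.19982494] [ 9.92493035e-01  1.22300265e-01 -3.63786356e-04  2.96615109e-04]
573 c 655.4 -237.3 size 36.5 28.0 long yaw 9.67 z [0.015  0.0175]
1174 c 655.7 -237.2 size 44.9 28.0 long yaw 9.58 z [0.0182 0.0552]
555 c 655.7 -236.9 size 44.5 16.6 long yaw 6.85 z [0.0448 0.0609]
```

View pics/w17c.png

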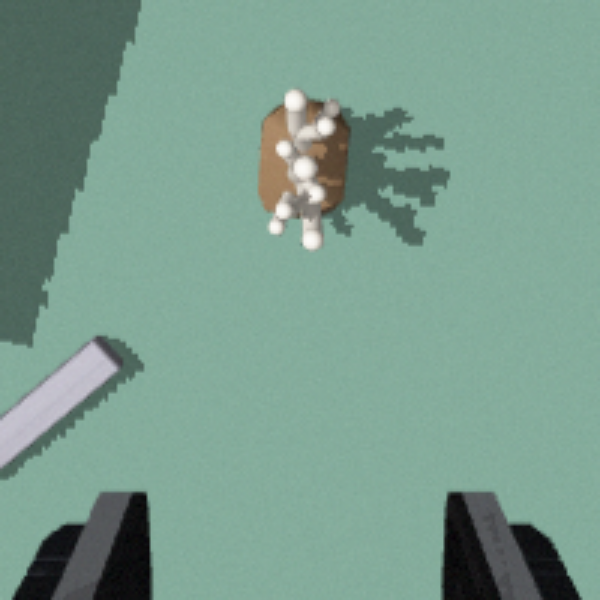

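Crop w17c: the sprig is upright, with its foot at (305,160), yaw 9.6°, and the magnet bar is clear at (60,400). I'm going down to grip the foot gently.

```bash
python3 - <<'E'
from h import *
chain([(.6555,-.237,.10,-80.4)],[(.6555,-.237,.013,-80.4)],)
E
```

```text
d [0.0414, 0.0008, 0.1001] turn [0.0006, 0.0003, 0.0773] rows>= 1.7
--
d [0.0, 0.0, 0.087] turn [0.0, 0.0, 0.0] rows>= 1.4
--
```

To row units: 0.077 rad is 0.0193.

Emit:
move_arm([
  {"delta_pos": [0.041,0.001,0.03],"turn": [0,0,0.0193],"fingers": 0.42},
  {"delta_pos": [0.041,0.001,0.07],"turn": [0,0,0.0193],"fingers": 0.42},
  {"delta_pos": [0.041,0.001,0.1],"turn": [0,0,0.0193],"fingers": 0.42},
  {"delta_pos": [0.041,0.001,0.1],"turn": [0,0,0.0193],"fingers": 0.42},
  {"delta_pos": [0.041,0.001,0.14],"turn": [0,0,0.0193],"fingers": 0.42},
  {"delta_pos": [0.041,0.001,0.175],"turn": [0,0,0.0193],"fingers": 0.42},
  {"delta_pos": [0.041,0.001,0.187],"turn": [0,0,0.0193],"fingers": 0.42},
  {"delta_pos": [0.041,0.001,0.187],"turn": [0,0,0.0193],"fingers": 0.42},
  {"delta_pos": [0.041,0.001,0.187],"turn": [0,0,0.0193],"fingers": 1},
  {"delta_pos": [0.041,0.001,0.187],"turn": [0,0,0.0193],"fingers": 1},
  {"delta_pos": [0.041,0.001,0.187],"turn": [0,0,0.0193],"fingers": 1},
  {"delta_pos": [0.041,0.001,0.187],"turn": [0,0,0.0193],"fingers": 1},
], force=25)

```text
clock: 29.62
position: [0.6566, -0.2382, 0.0159]
ee_rot: [0.997, 0.083, 0.002, 0.001]
ft_force: [-1.2, 0.6, 7.9]
grip_width: 0.319
grasp_force: 25.5
```

```bash
python3 - <<'E'
from h import *
a=math.radians(-8.4);x=.6514-.0395*math.cos(a);y=-.0012-.0395*math.sin(a);print(x,y)
chain([(.6555,-.237,.23,-80.4),(x,y,.23,-98.4)],)
E
```

```text
0.612323742847962 0.004570279628215259
d [-0.0002, -0.0008, -0.2141] turn [0.0022, -0.0031, -0.0015] rows>= 3.4
d [-0.0029, -0.2462, -0.2147] turn [0.0017, -0.0034, 0.3126] rows>= 5.2
--
```

To row units: 0.314 rad is 0.0785.

Emit:
move_arm([
  {"delta_pos": [0,0,-0.02],"turn": [0,0,0],"fingers": 1},
  {"delta_pos": [0,0,-0.06],"turn": [0,0,0],"fingers": 1},
  {"delta_pos": [0,0,-0.11],"turn": [0,0,0],"fingers": 1},
  {"delta_pos": [0,0,-0.16],"turn": [0,0,0],"fingers": 1},
  {"delta_pos": [0,0,-0.2],"turn": [0,0,0],"fingers": 1},
  {"delta_pos": [0,-0.01,-0.217],"turn": [0,0,0.005],"fingers": 1},
  {"delta_pos": [0,-0.05,-0.217],"turn": [0,0,0.02],"fingers": 1},
  {"delta_pos": [-0.001,-0.1,-0.217],"turn": [0,0,0.035],"fingers": 1},
  {"delta_pos": [-0.001,-0.15,-0.217],"turn": [0,0,0.05],"fingers": 1},
  {"delta_pos": [-0.002,-0.2,-0.217],"turn": [0,0,0.065],"fingers": 1},
  {"delta_pos": [-0.002,-0.23,-0.217],"turn": [0,0,0.075],"fingers": 1},
  {"delta_pos": [-0.002,-0.245,-0.217],"turn": [0,0,0.0785],"fingers": 1},
])

```text
clock: 31.12
position: [0.6119, 0.0074, 0.2297]
ee_rot: [0.997, -0.073, -0.001, -0.0]
ft_force: [1.0, -0.8, -0.7]
grip_width: 0.316
grasp_force: 24.9
```

Emit:
move_arm([
  {"delta_pos": [0,0,0],"turn": [0,0,0],"fingers": 1},
  {"delta_pos": [0,0,0],"turn": [0,0,0],"fingers": 1},
  {"delta_pos": [0,0,0],"turn": [0,0,0],"fingers": 1},
])

```text
clock: 31.5
position: [0.6128, 0.0027, 0.2304]
ee_rot: [0.997, -0.075, 0.0, 0.001]
ft_force: [-0.1, 0.4, -1.4]
grip_width: 0.318
grasp_force: 24.9
```

```bash
python3 - <<'E'
from h import *
o=get_obs();print(o['position'],o['ee_rot'],o['grip_width'],o['grasp_force'],o['ft_force'])
snap('wrist','w18')
chain([(.6123,.0046,.149,-98.4)])
E
```

```text
[0.61281905 0.00268624 0.23042385] [ 9.97198403e-01 -7.47992525e-02  2.78541898e-04  5.82291340e-04] 0.317764788131082 24.925747600500472 [-0.06887658  0.35012267 -1.42584743]
d [-0.0009, -0.0017, 0.0815] turn [0.001, -0.0007, -0.003] rows>= 1.3
--
```

View pics/w18.png

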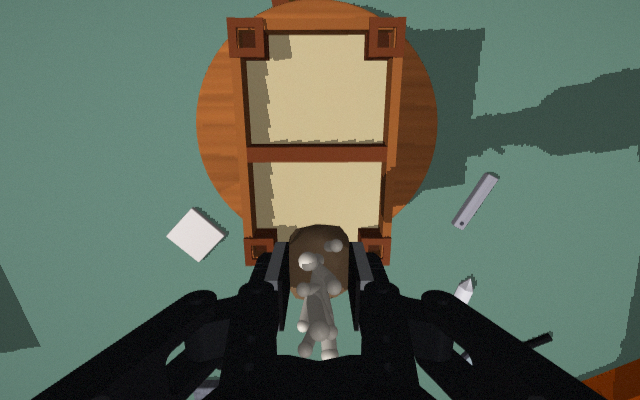

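w18: the sprig is upright in the grip at (318,285), over the near compartment. I'm lowering it slowly and will check contact before release.

Emit:
move_arm([
  {"delta_pos": [-0.001,-0.001,0.03],"turn": [0,0,0],"fingers": 1},
  {"delta_pos": [-0.001,-0.001,0.055],"turn": [0,0,0],"fingers": 1},
  {"delta_pos": [-0.001,-0.001,0.07],"turn": [0,0,0],"fingers": 1},
  {"delta_pos": [-0.001,-0.001,0.077],"turn": [0,0,0],"fingers": 1},
  {"delta_pos": [-0.001,-0.001,0.08],"turn": [0,0,0],"fingers": 1},
  {"delta_pos": [-0.001,-0.001,0.082],"turn": [0,0,0],"fingers": 1},
  {"delta_pos": [-0.001,-0.001,0.082],"turn": [0,0,0],"fingers": 1},
  {"delta_pos": [-0.001,-0.001,0.082],"turn": [0,0,0],"fingers": 1},
])

```text
clock: 32.55
position: [0.6123, 0.005, 0.1489]
ee_rot: [0.997, -0.074, 0.001, 0.0]
ft_force: [0.9, -0.4, 0.9]
grip_width: 0.317
grasp_force: 25.1
```

Emit:
move_arm([
  {"delta_pos": [0,0,0.001],"turn": [0,0,0],"fingers": 1},
  {"delta_pos": [0,0,0.001],"turn": [0,0,0],"fingers": 1},
  {"delta_pos": [0,0,0.001],"turn": [0,0,0],"fingers": 1},
])

```text
clock: 32.92
position: [0.6124, 0.005, 0.1488]
ee_rot: [0.997, -0.074, 0.001, -0.0]
ft_force: [-4.1, 0.9, 10.8]
grip_width: 0.314
grasp_force: 26.2
```

Contact with the floor: 10.8 N and no further descent. I'm releasing and withdrawing straight up.

Emit:
move_arm([
  {"delta_pos": [0,0,-0.001],"turn": [0,0,0],"fingers": 1},
  {"delta_pos": [0,0,-0.001],"turn": [0,0,0],"fingers": 0.6},
  {"delta_pos": [0,0,-0.001],"turn": [0,0,0],"fingers": 0.45},
  {"delta_pos": [0,0,-0.001],"turn": [0,0,0],"fingers": 0.45},
  {"delta_pos": [0,0,-0.001],"turn": [0,0,0],"fingers": 0.45},
  {"delta_pos": [0,0,-0.02],"turn": [0,0,0],"fingers": 0.45},
  {"delta_pos": [0,0,-0.05],"turn": [0,0,0],"fingers": 0.45},
  {"delta_pos": [0,0,-0.09],"turn": [0,0,0],"fingers": 0.45},
  {"delta_pos": [0,0,-0.14],"turn": [0,0,0],"fingers": 0.45},
  {"delta_pos": [0,0,-0.17],"turn": [0,0,0],"fingers": 0.45},
  {"delta_pos": [0,0,-0.17],"turn": [0,0,0],"fingers": 0.45},
  {"delta_pos": [0,0,-0.17],"turn": [0,0,0],"fingers": 0.45},
])

```text
clock: 34.42
position: [0.6118, 0.0051, 0.3176]
ee_rot: [0.997, -0.074, 0.0, 0.0]
ft_force: [-0.5, -0.3, -0.0]
grip_width: 0.549
grasp_force: 0.0
```

```bash
python3 - <<'E'
from h import *
a=snap('wrist','w19')['color'];b=snap('scene','s2')['color']
f=np.hstack([cv2.resize(a[40:280,160:480],(400,300)),cv2.resize(b[160:300,180:367],(400,300))])
cv2.imwrite('pics/fin.png',f[:,:,::-1])
W=world(np.load('pics/w19.npz'));rect(W,.6515,-.0008,.12,.143,.155)
E
```

```text
7088 c 651.2 -1.1 size 161.2 104.2 long yaw -8.48 z [0.1496 0.1521]
```

View pics/fin.png

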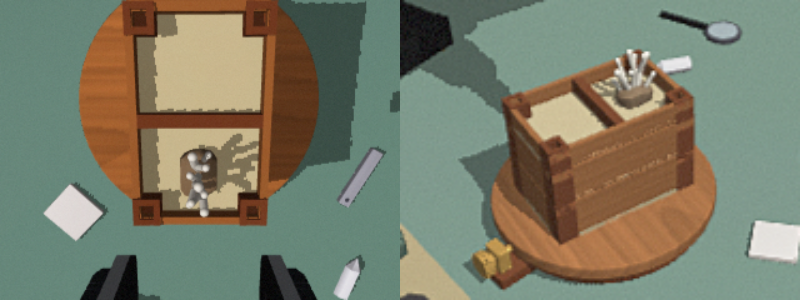

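The final views show all three trays stacked flush and the sprig upright at (198,175) on the left and (632,90) on the right. The streak plate, magnet bar and quartz look undisturbed. Handing in.

```bash
python3 -c "
from workcell import hand_in
print(hand_in())"
```

```text
the job is handed in; nothing more can be done
None
```

The stack is built in the order you asked, all three trays seated flush and the sprig upright in the shallow tray, and it was handed in with about 34 s on the clock.

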